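# Fit the filter spout

### The job

Take the spout out of its drying stand and push its tube straight down into the push-fit port on top of the water filter, past the rubber seal until you feel it bottom on the stop inside, with its nozzle over the filter's drip tray. Be firm enough to get past the seal but do not ram it onto the stop, then let go; leave the soap, the rinse bottle and the mug where they stand.

Things in the scene. Friction and masses are not known exactly. Their poses are not given: they have to be found in the camera images.
- spout_head (a point): Centre of the spout's head, the part to grip by its +y and -y sides: a blue upright block 30 x 30 x 50 mm (x, y, z). The spout is one rigid loose piece of about 0.12 kg: head, steel tube down from the head's underside, steel nozzle. z points up along the tube, -x along the nozzle. At the start it hangs upright in the stand, the head's underside on the stand's top plate.
- spout_tip (a point): Lower end of the spout's tube, on its axis, 95 mm below spout_head. The tube is 15 mm in diameter and 70 mm long; its last 7 mm taper to 10.6 mm diameter. Same axes as the head.
- spout_nozzle (a point): Point just below the outlet of the nozzle, 92 mm along -x from the tube's axis and 13 mm below spout_head. The nozzle, an 11 mm bar, leaves the head's -x side 13 mm above spout_head, runs level along -x and bends down at its end.
- stand_hole (a point): Centre of the 20 mm hole in the top plate of the black drying stand (a fixed block 84 x 64 x 95 mm with low wires and a mat round it), in the plate's upper surface, 95 mm above the counter. The hanging spout may sit up to 2.5 mm off the hole's centre.
- port_mouth (a point): Centre of the mouth of the push-fit port, in the upper face of a blue block 36 x 36 x 50 mm on top of the water filter, 155 mm above the counter. The mouth has a 1.5 mm chamfer, then a 17 mm upright round bore: the 15 mm tube has 1 mm of play all round. x points away from the drip tray, z up.
- core: The inside of the port; origin at the centre of the mouth (= port_mouth), z up. 12 to 15 mm down the bore sits a springy rubber seal of 12.6 mm inner diameter: pushing the tube's taper past it takes 5 to 14 N, then sliding further takes 3 to 14 N. Below it a rigid flat stop, somewhere 26 to 40 mm below the mouth (differs, cannot be seen, must be felt: force rises steeply). Over 25 N on the stop harms it.
- filter: The water filter, fixed to the counter: white canister 108 mm in diameter and 105 mm high with the blue port block upright on its centre and a grey drip tray on its -x side. Origin under the canister's centre, at counter height; z up.
- tray (a point): Centre of the top of the filter's drip tray (85 x 110 mm, 18 mm high, black bars), 98.5 mm from the port's axis along the filter's -x. The nozzle has to end above it.
- soap_mid (a point): Bystander, leave alone: half-way up a yellow soap bottle, 60 mm in diameter, 170 mm high.
- rinse_mid (a point): Bystander, leave alone: half-way up a green rinse bottle, 60 mm in diameter, 150 mm high.
- mug_mid (a point): Bystander, leave alone: half-way up a blue mug, 76 mm in diameter, 90 mm high, handle on its own +y side.
Mind the look-alikes: they are no part of the job. Of the things like the part that bears spout_head, leave any that is green or red; of the rest the smaller one is meant.

How it is judged:
By the outcome, as a careful person would: the job done as asked, in the order asked, and still so for the second after the job is handed in, with the robot touching nothing.
It also fails if it takes over 61 s, if anything falls off the work surface, if the arm or the gripper's body presses on something with over 40 N, if the wrist force passes 120 N, or if a joint passes its speed limit or range.

### The arm

A 6-joint arm with a two-finger parallel gripper is mounted at the origin on the work surface. World frame = base frame: x ahead of the robot, y to its left, z up, the work surface at z = 0. Lengths are in mm, angles in rad, forces in N, time in s.
With the tool pointing down it reaches from about 400 to 925 mm from the base axis. Payload 12.5 kg.
Tool frame: the origin (TCP) lies on the centre line of the jaws, within the pads' length; the fingertips stand 14 mm ahead of it and the grasp point (between the pads) lies 5 mm behind it (r.finger_overhang is the distance from the TCP to the fingertips, in mm); z points along the fingers, y is the line along which they close (so a half turn about z gives the same grasp; the last joint's range is limited). The gripper opens to 95 mm and grips with 3 to 60 N. Pads are 20 mm wide; open, the fingers measure 119 mm over their backs; the gripper's body (75 mm by 180 mm) begins 59 mm behind the grasp point.
Start: joints at [1.088, 0.491, 1.559, -0, 1.092, -0.106], TCP at [229.951, 581.178, 228.661] pointing down, gripper open.
Joint ranges: [-3.1, 3.1], [-0.84, 2.19], [0.05, 2.79], [-1.13, 4.28], [0.06, 2.93], [-2.69, 2.69]. Speed limits (rad/s): [2.22, 2.22, 2.79, 3.14, 3.14, 3.14].

### API

Orientations are given as a 3x3 rotation matrix whose columns are the frame's x, y, z axes.
In Python, from plant import state, vision, r, spotter gives the robot as it stands. The module is installed in compiled form; this text tells all that it offers.
- The arm moves only by the tool arm_command, never from a script. Its argument "moves" is a list of rows, each an object with "linear": the shift along the tool's x, y, z in cm, a list of three; "spin": the turn about the tool's z in rad. In form: [{"linear": [dx, dy, dz], "spin": spin}, ...]. A call has 1 to 8 rows; each row is the pose to reach, as a shift and turn from the pose commanded when the call began, along the tool's axes at that moment; what a row does not reach only later rows make up. A row lasts 1/12 s, in which the tool goes at most 41.7 mm and 7.16 degrees, less where a joint would pass 70% of its speed; a pose out of reach is approached as far as the arm can. A call with a gripper value outside its range is refused whole. "grip" is the finger opening in cm, from 0 to 9.51, set as the call begins (left out, the last holds). The fingers move at their own pace and stop on an object; the grip force is fixed at half the most. Time passes only in rows, so rows that repeat a pose let the fingers close. It gives the time, the measured TCP pose, the force, the opening and the grip force at its end, in the units of the state.
- state(): the state, without advancing time (a new reading comes with each control period).
- vision.capture(name): name is "scene" or "top" or "wrist"; returns the picture (400x640x3 uint8, red, green, blue); there is no depth.
- vision.camera_info(name): a dict with "camera_matrix" (3x3 intrinsics, pixels), "world_from_camera" (4x4, takes a point from camera to world coordinates); the wrist camera has in their place "T_tool_cam" (4x4, takes a point from camera to tool coordinates, whose origin is the TCP and whose axes are the flange's). Camera axes: x right, y up, looking along -z (the intrinsics and any distortion apply to the point x, -y, -z); pixel columns grow to the right and rows downward; lengths in mm; the calibration is good to about 2 mm. The wrist camera is an equidistant fisheye: a pixel r from the principal point sees the ray r / f radians off the axis. A picture is of the moment at which its call begins: read the wrist's pose just before it. camera_info takes no time and is no camera call.
- r.sign_off(): hands the job in; it is judged then, once.
Trained networks look in the newest picture that a camera, given by its name, has taken for a name from the list of things; names that differ only in an ending like _2 or _b are one class to them, and where a whole thing is asked for, a point or a joint stands for the part that bears it (a point fixed in the world has none). Each returns a list of dicts, best first, with "p" (0 to 1); they miss things now and then, are a little off and sometimes report something else, mostly with a low value. They report only what shows in the picture. A call takes as long as a camera call. They do not tell look-alikes from the thing itself.
- spotter.recognise(label, camera): "extent" ([left, top, width, height] in pixels, round what is visible of it).
- spotter.outline_of(label, camera): "pixels" (400x640 bool, what is visible of it) and "extent" ([left, top, width, height] in pixels, round what is visible of it).
The state is a dict: "time": time; "joint_pos": joint angles; "joint_velocities": joint speeds; "tau": joint torques, N m; "tool_pos": TCP position; "tool_rot": TCP orientation; "ft_force": force on the tool from outside, world axes, zero at the start; "moment": the same for the moment, N m; "width": opening from 0.0 (shut) to 1.0 (fully open); "grip_force": force on a finger pad.
Only numpy, scipy, OpenCV 4.12 (cv2) and the standard library are available. Lean on these libraries where they do the work, as an engineer would, in place of code of your own. Each camera call takes 0.05 s, during which the arm holds its last target. There are 200 camera calls.

## Working session

There is one attempt and no reset: what is moved stays moved. The work goes in short steps, Python scripts to look and compute and a tool call to move; the robot and the scene stay as the last step left them, time stands still between calls to the robot, and variables do not carry over. Pictures are saved under pics/ and viewed, at most 10 in all, crops included, and the job is handed in when it is done.

Besides the shell and the picture viewer there is one more tool, called after "Call:" as name(argument=value, ...) on one line, values as JSON. arm_command: Moves the arm, as the interface text tells. Its arguments: {"type":"object","properties":{"moves":{"type":"array","items":{"type":"object","properties":{"linear":{"type":"array","items":{"type":"number"}},"spin":{"type":"number"}}}},"grip":{"type":"number"}},"required":["moves"]}

```bash
mkdir -p pics
cat > h.py <<'E'
import numpy as np, cv2
from plant import state, vision, r, spotter
def shot(n,f):
    im=vision.capture(n); cv2.imwrite('pics/'+f,im[:,:,::-1]); return im
def ray(n,u,v,st=None):
    c=vision.camera_info(n);K=np.array(c['camera_matrix'])
    if n=='wrist':
        a=np.array([(u-K[0,2])/K[0,0],(v-K[1,2])/K[1,1]]);t=np.linalg.norm(a)
        s=np.sinc(t/np.pi); d=np.array([a[0]*s,-a[1]*s,-np.cos(t)])
        T=np.eye(4);T[:3,:3]=st['tool_rot'];T[:3,3]=st['tool_pos'];T=T@np.array(c['T_tool_cam'])
    else:
        d=np.array([(u-K[0,2])/K[0,0],-(v-K[1,2])/K[1,1],-1]);T=np.array(c['world_from_camera'])
    d=T[:3,:3]@d; return T[:3,3],d/np.linalg.norm(d)
def atz(n,u,v,z,st=None):
    o,d=ray(n,u,v,st); return o+d*(z-o[2])/d[2]
def tri(*rays):
    A=0;b=0
    for o,d in rays:
        P=np.eye(3)-np.outer(d,d);A=A+P;b=b+P@o
    return np.linalg.solve(A,b)
E
python3 - <<'E'
from h import *
st=state();print(st)
a=shot('scene','s0.png');b=shot('top','t0.png')
cv2.imwrite('pics/st.png',cv2.resize(np.vstack([a,b])[:,:,::-1],None,fx=.75,fy=.75,interpolation=3))
for n in('scene','top','wrist'):print(n,vision.camera_info(n))
for l in('spout_head','port_mouth','filter','stand_hole','tray','soap_mid','rinse_mid','mug_mid'):
  for c in('scene','top'):
    try:print(l,c,[(np.round(d['extent']),round(d['p'],2)) for d in spotter.recognise(l,c)])
    except Exception as e:print(l,c,e)
E
```

```text
{'time': 0.0, 'joint_pos': array([ 1.08839547e+00,  4.91547806e-01,  1.55946910e+00,  1.44218574e-05,
        1.09170390e+00, -1.05605301e-01]), 'joint_velocities': array([ 3.13106576e-04, -1.91820706e-03,  6.88190287e-04,  4.68176247e-04,
       -3.59121482e-05,  1.23718106e-03]), 'tau': array([-2.29551013e-03, -6.12634134e+01, -2.58178318e+01,  6.90926844e-02,
        4.83141316e-02, -1.22524148e-04]), 'tool_pos': array([229.83155965, 580.95072025, 228.06227767]), 'tool_rot': array([[-9.29845975e-01,  3.67948605e-01, -5.34697542e-04],
       [ 3.67948970e-01,  9.29845454e-01, -9.93477778e-04],
       [ 1.31637315e-04, -1.12052272e-03, -9.99999364e-01]]), 'ft_force': array([-0.22741197,  0.44694246,  0.6151079 ]), 'moment': array([-0.01270972, -0.02828363, -0.001663  ]), 'grip_force': 0.0, 'width': 1.0002533247406389}
scene {'camera_matrix': array([[483.41853062,   0.        , 314.4744611 ],
       [  0.        , 483.41853062, 194.49767061],
       [  0.        ,   0.        ,   1.        ]]), 'world_from_camera': array([[ 1.55643121e-01, -6.05748480e-01,  7.80284562e-01,
         1
[... 1989 characters left out ...]
6.,  23.,  36.]), 0.53)]
stand_hole scene [(array([302., 180.,  86.,  72.]), 0.66)]
stand_hole top [(array([252., 166.,  79.,  89.]), 0.92)]
tray scene [(array([143., 174.,  69.,  76.]), 0.85)]
tray top [(array([422., 188.,  83.,  91.]), 0.7)]
soap_mid scene [(array([334., 218.,  31.,  69.]), 0.55)]
soap_mid top [(array([287., 107.,  22.,  34.]), 0.97), (array([274., 196.,  35.,  36.]), 0.4)]
rinse_mid scene [(array([199., 242.,  34.,  64.]), 0.61)]
rinse_mid top [(array([402., 105.,  30.,  34.]), 0.73)]
mug_mid scene [(array([264., 207.,  37.,  47.]), 0.79), (array([150., 174.,  61.,  79.]), 0.54)]
mug_mid top [(array([337., 157.,  36.,  40.]), 0.83), (array([289., 106.,  21.,  35.]), 0.6)]
```

View pics/st.png

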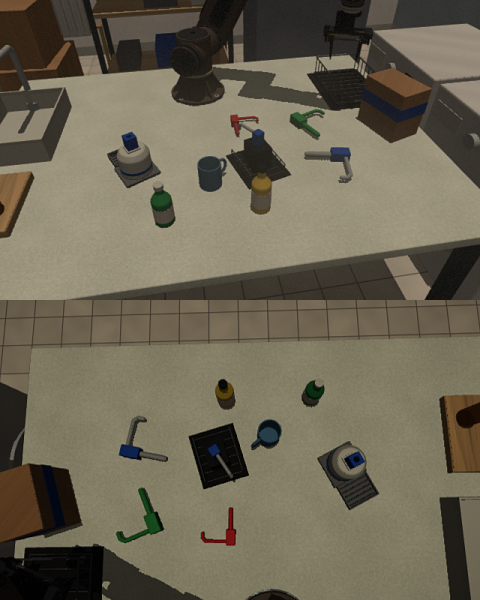

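Scene: spout in the stand at about (286,200) in the top picture, filter at (470,213), mug between them at (358,178). A larger blue spout, a green one and a red one lie on the counter. I'll zoom in next.

Run:
```python
from h import *
b=cv2.imread('pics/t0.png');a=cv2.imread('pics/s0.png')
c1=cv2.resize(b[165:255,250:330],(400,450),interpolation=3);c2=cv2.resize(b[180:285,420:510],(386,450),interpolation=3)
cv2.imwrite('pics/c.png',np.hstack([c1,c2]))
hsv=cv2.cvtColor(b,cv2.COLOR_BGR2HSV);m=((hsv[...,0]>100)&(hsv[...,0]<125)&(hsv[...,1]>120)&(hsv[...,2]>60)).astype(np.uint8)
n,l,s,c=cv2.connectedComponentsWithStats(m)
for i in range(1,n):
  if s[i,4]>30:print(s[i],c[i],atz('top',*c[i],140)[:2])
for l,z in(('soap_mid',85),('rinse_mid',75),('mug_mid',45)):
  d=spotter.recognise(l,'top')
print('head',atz('top',286,200,145),'port',atz('top',474,212,155))
print('mug',atz('top',355,177,90),'soap',atz('top',298,117,170),atz('top',300,135,0))
```

```text
[346 170  24  20 173] [357.44508671 179.94219653] [605.8026433    4.81006414]
[159 193  26  18 336] [171.58928571 201.29464286] [565.8338523  425.31931814]
[277 192  17  16 150] [284.80666667 199.64      ] [564.33575954 169.05614117]
[465 202  22  21 194] [475.20103093 211.96907216] [ 528.04687443 -253.45567236]
head [562.74817142 165.8557273  145.        ] port [ 526.44250899 -245.79486373  155.        ]
mug [622.40736158   7.09598644  90.        ] soap [746.28105997 135.36960755 170.        ] [755.65922603 143.03683937   0.        ]
```

View pics/c.png

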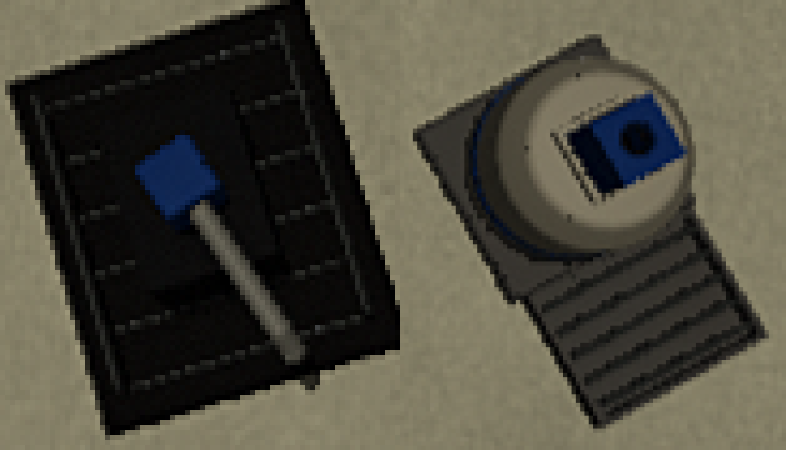

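```bash
cat >> h.py <<'E'
def go(p,yaw_y=None,st=None):
    # shift (cm, tool axes) and spin so TCP reaches p and tool y lies along yaw_y (mod pi)
    st=st or state();R=np.array(st['tool_rot']);d=R.T@(np.array(p)-st['tool_pos'])/10
    s=None
    if yaw_y is not None:
        v=R.T@np.array([*yaw_y,0]);s=np.arctan2(-v[0],v[1]);s=(s+np.pi/2)%np.pi-np.pi/2
    return np.round(d,2),s
E
python3 - <<'E'
from h import *
h=atz('top',285.4,200,145)[:2];n=atz('top',310.6,236.6,133)[:2]
p=atz('top',475.5,212.2,155)[:2];t=atz('top',477.8,253.5,18)[:2]
u=n-h;w=t-p
for a,b in((h,u),(p,w)):print(a,np.linalg.norm(b),np.degrees(np.arctan2(b[1],b[0])))
u/=np.linalg.norm(u)
print(go([*h,230],[-u[1],u[0]]))
E
```

```text
[562.77579276 167.19911399] 98.50703223029028 -146.28623913169525
[ 525.93977268 -249.00974796] 98.63760518252008 -153.0087432545252
(array([-46.18, -26.25,  -0.13]), np.float64(-0.9652665979496149))
```

Call:
arm_command(moves=[{"linear": [-46.2,-26.2,0],"spin": 2.18},{"linear": [-46.2,-26.2,0],"spin": 2.18},{"linear": [-46.2,-26.2,0],"spin": 2.18},{"linear": [-46.2,-26.2,0],"spin": 2.18},{"linear": [-46.2,-26.2,0],"spin": 2.18},{"linear": [-46.2,-26.2,0],"spin": 2.18},{"linear": [-46.2,-26.2,0],"spin": 2.18},{"linear": [-46.2,-26.2,0],"spin": 2.18}])

```text
time: 1.72
tool_pos: [440.0, 319.9, 228.9]
tool_rot: [[-0.187, 0.982, 0.0], [0.982, 0.187, 0.0], [0.0, 0.0, -1.0]]
ft_force: [0.6, 0.6, 0.0]
width: 0.998
grip_force: 0.0
```

```bash
cat > g.py <<'E'
from h import *
import sys
a=list(map(float,sys.argv[1:]))
th=np.radians(a[3]); st=state()
print(st['tool_pos'],st['joint_pos'].round(2),go(a[:3],[-np.sin(th),np.cos(th)],st))
E
python3 g.py 562.8 167.2 230 -146.3
```

```text
[440.01111542 319.85579519 228.87354245] [0.51 0.38 1.76 0.   1.01 0.32] (array([-17.29,   9.21,  -0.11]), np.float64(1.1705642913669805))
```

Call:
arm_command(moves=[{"linear": [-17.3,9.2,0],"spin": 1.17},{"linear": [-17.3,9.2,0],"spin": 1.17},{"linear": [-17.3,9.2,0],"spin": 1.17},{"linear": [-17.3,9.2,0],"spin": 1.17},{"linear": [-17.3,9.2,0],"spin": 1.17},{"linear": [-17.3,9.2,0],"spin": 1.17},{"linear": [-17.3,9.2,0],"spin": 1.17},{"linear": [-17.3,9.2,0],"spin": 1.17}])

```text
time: 2.38
tool_pos: [563.0, 168.8, 228.5]
tool_rot: [[0.727, 0.687, -0.0], [0.687, -0.727, 0.0], [-0.0, -0.0, -1.0]]
ft_force: [0.6, 0.8, -0.1]
width: 0.997
grip_force: 0.0
```

Call:
arm_command(moves=[{"linear": [0,0,0],"spin": 0.17},{"linear": [0,0,0],"spin": 0.17},{"linear": [0,0,0],"spin": 0.17}])

```text
time: 2.63
tool_pos: [562.7, 169.5, 228.7]
tool_rot: [[0.829, 0.559, 0.0], [0.559, -0.829, 0.0], [0.0, -0.0, -1.0]]
ft_force: [-0.1, 0.2, 0.1]
width: 0.998
grip_force: 0.0
```

```bash
python3 g.py 562.8 167.2 230 -146.3;python3 - <<'E'
from h import *
st=state();im=shot('wrist','w1.png');np.save('w1.npy',st,allow_pickle=True)
E
```

```text
[562.71798334 169.51286321 228.65109089] [0.18 0.44 1.65 0.   1.05 1.16] (array([-0.12,  0.2 , -0.13]), np.float64(0.004427223160965665))
```

View pics/w1.png

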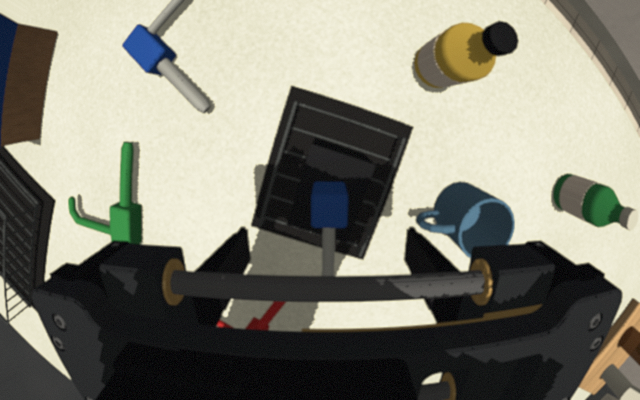

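The wrist picture shows the head's blue block at about (329,203), the nozzle running straight down from it, and the fingertips at either side. Alignment looks good; I'll measure it finely.

Run:
```python
from h import *
st=np.load('w1.npy',allow_pickle=True).item()
b=cv2.imread('pics/w1.png');hsv=cv2.cvtColor(b,cv2.COLOR_BGR2HSV)
m=((hsv[...,0]>100)&(hsv[...,0]<125)&(hsv[...,1]>120)&(hsv[...,2]>40));m[:,:290]=0;m[:,370:]=0
for y in range(178,230,4):
    c=np.where(m[y])[0]; print(y,(c.min(),c.max(),b[y,int(c.mean())]) if len(c) else None)
R=np.array(st['tool_rot'])
for y in range(228,272,6):
    g=b[y,300:360].mean(1);g2=np.where((g>75)&(hsv[y,300:360,1]<60))[0]+300
    if len(g2):
        p=atz('wrist',(g2.min()+g2.max())/2,y,138,st);print(y,g2.min(),g2.max(),p.round(1),(R.T@(p-st['tool_pos'])).round(1))
for v in(180,182,199,201,203,222,224,226):
  print(v,atz('wrist',329,v,145,st).round(1))
```

```text
178 None
182 (np.int64(315), np.int64(343), array([58, 30, 17], dtype=uint8))
186 (np.int64(313), np.int64(345), array([65, 34, 16], dtype=uint8))
190 (np.int64(312), np.int64(346), array([65, 35, 16], dtype=uint8))
194 (np.int64(311), np.int64(347), array([68, 36, 18], dtype=uint8))
198 (np.int64(311), np.int64(348), array([72, 40, 21], dtype=uint8))
202 (np.int64(311), np.int64(348), array([72, 38, 18], dtype=uint8))
206 (np.int64(311), np.int64(347), array([76, 42, 23], dtype=uint8))
210 (np.int64(311), np.int64(347), array([75, 43, 25], dtype=uint8))
214 (np.int64(311), np.int64(347), array([77, 43, 26], dtype=uint8))
218 (np.int64(311), np.int64(347), array([75, 41, 22], dtype=uint8))
222 (np.int64(311), np.int64(347), array([74, 42, 22], dtype=uint8))
226 (np.int64(312), np.int64(346), array([72, 40, 26], dtype=uint8))
228 328 328 [549.3 157.9 138. ] [-17.6   2.1  90.6]
234 325 332 [545.  154.5 138. ] [-23.1   2.6  90.6]
240 325 332 [540.3 151.3 138. ] [-28.7   2.6  90.6]
246 300 331 [529.3 157.5 138. ] [-34.4  -8.7  90.6]
252 300 335 [525.4 152.9 138. ] [-40.2  -7.   90.6]
258 300 359 [526.5 140.9 138. ] [-46.1   3.5  90.6]
264 300 359 [521.5 137.5 138. ] [-52.1   3.5  90.6]
270 300 359 [516.4 134.1 138. ] [-58.2   3.6  90.6]
180 [585.4 181.4 145. ]
182 [584.1 180.5 145. ]
199 [572.5 172.7 145. ]
201 [571.1 171.8 145. ]
203 [569.7 170.8 145. ]
222 [556.3 161.7 145. ]
224 [554.9 160.7 145. ]
226 [553.4 159.7 145. ]
```

Call:
arm_command(moves=[{"linear": [-0.05,0.22,4],"spin": 0},{"linear": [-0.05,0.22,8],"spin": 0},{"linear": [-0.05,0.22,10],"spin": 0},{"linear": [-0.05,0.22,11.2],"spin": 0},{"linear": [-0.05,0.22,11.2],"spin": 0},{"linear": [-0.05,0.22,11.2],"spin": 0}])

```text
time: 3.18
tool_pos: [563.5, 167.5, 116.5]
tool_rot: [[0.827, 0.562, -0.001], [0.562, -0.827, -0.0], [-0.001, -0.0, -1.0]]
ft_force: [0.3, -0.0, 0.1]
width: 0.999
grip_force: 0.0
```

Call:
arm_command(moves=[{"linear": [0,0,0],"spin": 0},{"linear": [0,0,0],"spin": 0},{"linear": [0,0,0],"spin": 0},{"linear": [0,0,0],"spin": 0},{"linear": [0,0,0],"spin": 0},{"linear": [0,0,0],"spin": 0},{"linear": [0,0,0],"spin": 0},{"linear": [0,0,0],"spin": 0}], grip=2.0)

```text
time: 3.85
tool_pos: [563.5, 167.5, 116.7]
tool_rot: [[0.828, 0.56, 0.0], [0.56, -0.828, 0.0], [0.0, 0.0, -1.0]]
ft_force: [0.1, -0.1, 0.2]
width: 0.497
grip_force: 0.0
```

Call:
arm_command(moves=[{"linear": [0,0,0],"spin": 0},{"linear": [0,0,0],"spin": 0},{"linear": [0,0,0],"spin": 0},{"linear": [0,0,0],"spin": 0},{"linear": [0,0,0],"spin": 0},{"linear": [0,0,0],"spin": 0}])

```text
time: 4.35
tool_pos: [563.5, 167.5, 116.6]
tool_rot: [[0.828, 0.56, -0.0], [0.56, -0.828, 0.0], [0.0, -0.0, -1.0]]
ft_force: [0.8, 0.0, -0.3]
width: 0.314
grip_force: 29.8
```

Call:
arm_command(moves=[{"linear": [0,0,-1],"spin": 0},{"linear": [0,0,-3],"spin": 0},{"linear": [0,0,-6],"spin": 0},{"linear": [0,0,-9],"spin": 0},{"linear": [0,0,-12],"spin": 0},{"linear": [0,0,-15],"spin": 0},{"linear": [0,0,-16.5],"spin": 0},{"linear": [0,0,-16.5],"spin": 0}])

```text
time: 5.02
tool_pos: [564.4, 167.7, 286.0]
tool_rot: [[0.828, 0.56, 0.006], [0.56, -0.828, 0.001], [0.006, 0.003, -1.0]]
ft_force: [-0.4, -0.2, -1.2]
width: 0.316
grip_force: 29.8
```

```bash
python3 g.py 525.9 -249 281 -153;python3 - <<'E'
from h import *
st=state();im=shot('wrist','w2.png');np.save('w2.npy',st,allow_pickle=True);a=shot('scene','s2.png')
cv2.imwrite('pics/v2.png',np.hstack([im[150:400,180:480],cv2.resize(a[60:210,270:420],(250,250))])[:,:,::-1])
E
```

```text
[564.35374508 167.65023571 286.0448944 ] [0.18 0.38 1.58 0.   1.17 1.15] (array([-26.53,  32.35,   0.43]), np.float64(0.12356140575751362))
```

View pics/v2.png

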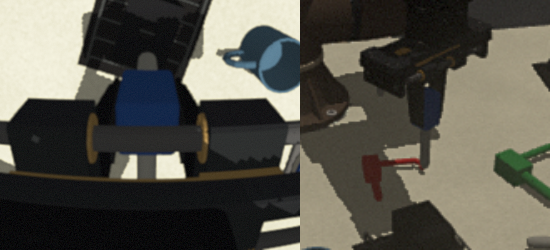

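The spout is held upright and out of the stand. Next stop is 70 mm short of the port, so the wrist camera looks straight down on the mouth.

```bash
python3 g.py 464 -281 286 -153
```

```text
[563.21517552 167.41384346 281.80330595] [0.18 0.39 1.58 0.   1.17 1.15] (array([-33.34,  31.58,  -0.43]), np.float64(0.12352419913479729))
```

Call:
arm_command(moves=[{"linear": [-1,1,0],"spin": 0},{"linear": [-3,3,0],"spin": 0.02},{"linear": [-5,5,0],"spin": 0.04},{"linear": [-7.5,7.3,0],"spin": 0.05},{"linear": [-10,9.6,0],"spin": 0.06},{"linear": [-12.5,12,0],"spin": 0.07},{"linear": [-15,14.3,0],"spin": 0.08},{"linear": [-17.5,16.6,0],"spin": 0.09}])

```text
time: 5.78
tool_pos: [510.1, -70.0, 280.2]
tool_rot: [[0.876, 0.483, -0.003], [0.483, -0.876, 0.001], [-0.002, -0.002, -1.0]]
ft_force: [1.2, 0.5, -0.3]
width: 0.316
grip_force: 29.8
```

```bash
python3 g.py 464 -281 282 -153
```

```text
[510.05681537 -69.98805779 280.18651107] [-0.26  0.28  1.75 -0.    1.11  0.8 ] (array([-14.23,  16.25,  -0.18]), np.float64(0.033006640883141536))
```

Call:
arm_command(moves=[{"linear": [-2.4,2.7,0],"spin": 0.01},{"linear": [-4.8,5.4,0],"spin": 0.02},{"linear": [-7.2,8.1,0],"spin": 0.03},{"linear": [-9.6,10.8,0],"spin": 0.03},{"linear": [-12,13.5,0],"spin": 0.03},{"linear": [-13.5,15.4,0],"spin": 0.03},{"linear": [-14.2,16.2,0],"spin": 0.03},{"linear": [-14.2,16.2,0],"spin": 0.03}])

```text
time: 6.45
tool_pos: [464.4, -280.4, 280.2]
tool_rot: [[0.891, 0.455, -0.002], [0.455, -0.891, 0.001], [-0.001, -0.002, -1.0]]
ft_force: [0.3, 1.3, -0.4]
width: 0.315
grip_force: 29.8
```

Call:
arm_command(moves=[{"linear": [0,0,0],"spin": 0},{"linear": [0,0,0],"spin": 0},{"linear": [0,0,0],"spin": 0}])

```text
time: 6.7
tool_pos: [465.8, -277.3, 281.4]
tool_rot: [[0.889, 0.458, -0.0], [0.458, -0.889, 0.001], [-0.0, -0.001, -1.0]]
ft_force: [0.3, -0.1, -0.7]
width: 0.315
grip_force: 29.8
```

Run:
```python
from h import *
st=state();print(st['tool_pos'],st['tool_rot'],st['ft_force']);im=shot('wrist','w3.png');np.save('w3.npy',st,allow_pickle=True);a=shot('scene','s3.png')
shot('top','t3.png')
cv2.imwrite('pics/v3.png',np.hstack([cv2.resize(im[80:280,220:440],(550,500),interpolation=3),cv2.resize(a[60:260,110:210],(250,500),interpolation=3)])[:,:,::-1])
```

```text
[ 465.80404072 -277.2842515   281.4360171 ] [[ 8.88703174e-01  4.58482883e-01 -3.38860010e-04]
 [ 4.58483005e-01 -8.88703015e-01  5.34346492e-04]
 [-5.61571929e-05 -6.30236979e-04 -9.99999800e-01]] [ 0.32796099 -0.06089427 -0.7218742 ]
```

View pics/v3.png

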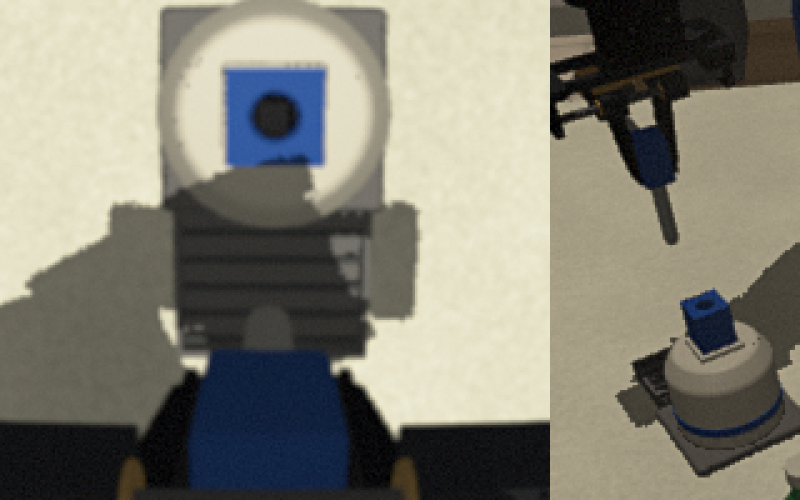

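Wrist crop: mouth centre at about (330,126) in the full picture and tube tip apex at about (327,202). The port block's edges are parallel to the image, so yaw is aligned.

Run:
```python
from h import *
st=np.load('w3.npy',allow_pickle=True).item();R=np.array(st['tool_rot']);P=st['tool_pos']
b=cv2.imread('pics/w3.png');hsv=cv2.cvtColor(b,cv2.COLOR_BGR2HSV)
s=b[112:142,312:348].astype(int);dark=(s[...,0]<90)
n,l,S,c=cv2.connectedComponentsWithStats(dark[:,:].astype(np.uint8),connectivity=4);print(S,c)
i=l[14,18];m=c[i]+[312,112];print('mouth px',m)
p=atz('wrist',*m,155,st);print('mouth w',p,'tool',R.T@(p-P))
blue=((hsv[...,0]>100)&(hsv[...,0]<125)&(hsv[...,1]>100));
for y in(110,115,120,135,140):
  q=np.where(blue[y,300:360])[0]+300;e=[(R.T@(atz('wrist',x,y,155,st)-P))[:2].round(1) for x in(q.min()-.5,q.max()+.5)];print(y,e)
c=[v for v in range(100,150) if blue[v,315]];print('rows',c[0],c[-1],[(R.T@(atz('wrist',330,v,155,st)-P))[0].round(1) for v in(c[0]-.5,c[-1]+.5)])
# tube
for y in range(199,222,2):
  g=b[y,312:345].astype(int);print(y,' '.join(map(str,g.sum(1)//3)))
for z in(84.6,91.6):
  for v in(201,202,203):print(z,v,(R.T@(atz('wrist',327.2,v,P[2]-z,st)-P)).round(1))
```

```text
[[  0   0  36  30 816]
 [  9   5  19  19 264]] [[17.46936275 14.66176471]
 [17.59469697 14.        ]]
mouth px [329.59469697 126.        ]
mouth w [ 526.65192193 -249.66694943  155.        ] tool [ 66.74486909   3.43381703 126.43013009]
110 [array([ 81.4, -13.8]), array([81.5, 21.3])]
115 [array([ 76.8, -13.8]), array([76.9, 20.5])]
120 [array([ 72.3, -13.8]), array([72.4, 20.5])]
135 [array([ 58.5, -13.9]), array([58.6, 20.6])]
140 [array([ 54. , -13.9]), array([54. , 20.7])]
rows 108 145 [np.float64(83.6), np.float64(48.9)]
199 47 47 50 49 51 47 50 47 49 48 51 48 47 48 51 47 49 47 45 46 47 50 47 47 51 46 49 50 48 50 47 46 51
201 49 49 48 47 47 45 46 49 50 49 47 48 51 51 50 52 52 48 51 49 47 46 50 50 49 49 49 50 51 48 52 50 47
203 41 41 40 40 40 39 40 40 45 51 55 58 58 62 60 64 59 59 59 59 53 47 44 41 41 39 40 40 41 41 41 41 39
205 34 33 35 33 37 37 38 41 53 58 61 63 61 64 63 64 63 65 63 63 61 60 48 42 33 35 33 36 31 36 36 36 31
207 45 46 46 43 46 46 49 57 62 61 64 61 65 62 61 65 63 62 65 65 64 63 59 52 44 43 40 45 42 44 42 42 43
209 46 46 48 50 47 52 54 59 62 62 63 62 62 64 64 64 64 64 66 63 65 64 62 61 53 48 48 48 43 48 49 50 47
211 49 46 49 45 48 54 58 60 65 60 61 66 62 64 62 66 65 66 65 62 64 62 62 62 57 51 48 49 48 44 45 49 46
213 39 43 42 43 49 50 56 64 64 60 64 65 61 65 63 65 63 63 65 63 64 65 64 61 56 48 45 45 48 41 46 44 42
215 34 33 33 34 34 45 57 63 64 63 63 61 65 64 65 61 62 62 60 67 61 63 64 62 57 43 39 35 34 34 33 32 36
217 38 40 40 40 40 51 58 63 63 63 64 64 62 63 65 65 62 65 64 64 63 64 66 65 59 47 41 38 40 38 37 40 40
219 40 38 41 39 42 48 54 54 52 54 57 58 57 56 57 59 59 58 59 58 58 60 57 57 55 46 43 39 40 40 40 41 40
221 39 36 35 31 38 37 33 37 37 40 36 38 39 38 41 36 43 35 40 39 38 41 40 40 37 36 38 36 37 37 33 39 33
84.6 201 [ 8.1  1.3 84.6]
84.6 202 [ 7.2  1.3 84.6]
84.6 203 [ 6.4  1.3 84.6]
91.6 201 [ 6.1  1.4 91.6]
91.6 202 [ 5.2  1.4 91.6]
91.6 203 [ 4.4  1.4 91.6]
```

Run:
```python
from h import *
print(vision.camera_info('wrist'))
st=np.load('w3.npy',allow_pickle=True).item();R=np.array(st['tool_rot']);P=st['tool_pos']
o,d=ray('wrist',327.2,202,st);print(R.T@(o-P),R.T@d)
# scene check of tip lateral vs TCP
a=cv2.imread('pics/s3.png');cv2.imwrite('pics/v4.png',cv2.resize(a[110:185,125:200],(600,600),interpolation=3))
c=vision.camera_info('scene');K=c['camera_matrix'];W=np.linalg.inv(c['world_from_camera'])
def pr(p):
  q=W[:3,:3]@p+W[:3,3];q=q*[1,-1,-1];return (K@q/q[2])[:2]
for n,p in(('tip',P+[0,0,-91.6]),('headc',P+[0,0,3.4]),('mouth',np.array([526.6,-249.6,155]))):print(n,pr(p))
```

```text
{'camera_matrix': array([[309.70691629,   0.        , 326.86311845],
       [  0.        , 309.70691629, 200.08480908],
       [  0.        ,   0.        ,   1.        ]]), 'T_tool_cam': array([[ 1.34707107e-03,  9.63396818e-01,  2.68076026e-01,
         7.58391968e+01],
       [ 9.99998797e-01, -1.50396437e-03,  3.79911008e-04,
         1.16869402e+00],
       [ 7.69181847e-04,  2.68075192e-01, -9.63397685e-01,
        -1.56184842e+02],
       [ 0.00000000e+00,  0.00000000e+00,  0.00000000e+00,
         1.00000000e+00]])}
[  75.83919683    1.16869402 -156.18484216] [-2.74026770e-01  7.17131358e-04  9.61721797e-01]
tip [158.26317777 156.74917981]
headc [149.46966172 122.7515951 ]
mouth [170.71657097 181.42342233]
```

View pics/v4.png

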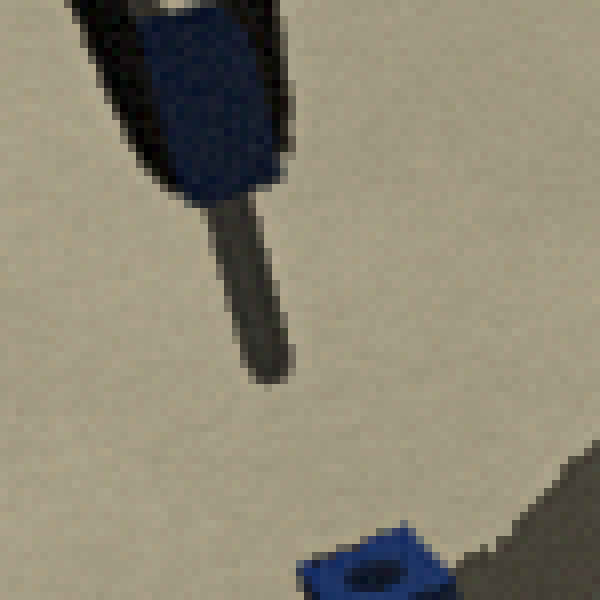

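Call:
arm_command(moves=[{"linear": [1.5,0.1,0],"spin": 0},{"linear": [3.5,0.21,0],"spin": 0},{"linear": [5.5,0.21,0],"spin": 0},{"linear": [6.65,0.21,0],"spin": 0},{"linear": [6.65,0.21,1],"spin": 0},{"linear": [6.65,0.21,2],"spin": 0},{"linear": [6.65,0.21,2.2],"spin": 0},{"linear": [6.65,0.21,2.2],"spin": 0}])

```text
time: 7.52
tool_pos: [524.8, -250.1, 258.3]
tool_rot: [[0.89, 0.457, -0.002], [0.457, -0.89, 0.001], [-0.001, -0.002, -1.0]]
ft_force: [0.2, 0.0, -0.9]
width: 0.316
grip_force: 29.8
```

Call:
arm_command(moves=[{"linear": [0,0,0],"spin": 0},{"linear": [0,0,0],"spin": 0},{"linear": [0,0,0],"spin": 0}])

```text
time: 7.77
tool_pos: [525.6, -250.4, 260.0]
tool_rot: [[0.89, 0.457, 0.001], [0.457, -0.89, -0.0], [0.0, 0.001, -1.0]]
ft_force: [-0.7, 0.7, -1.1]
width: 0.31
grip_force: 29.8
```

Run:
```python
from h import *
st=state();print(st['tool_pos'],st['ft_force']);im=shot('wrist','w5.png');np.save('w5.npy',st,allow_pickle=True);a=shot('scene','s5.png')
t=shot('top','t5.png')
cv2.imwrite('pics/v5.png',np.hstack([cv2.resize(im[170:250,290:370],(400,400),interpolation=3),cv2.resize(a[130:210,130:210],(400,400),interpolation=3)])[:,:,::-1])
```

```text
[ 525.58412745 -250.37451133  260.02977542] [-0.68885478  0.72601495 -1.10685059]
```

View pics/v5.png

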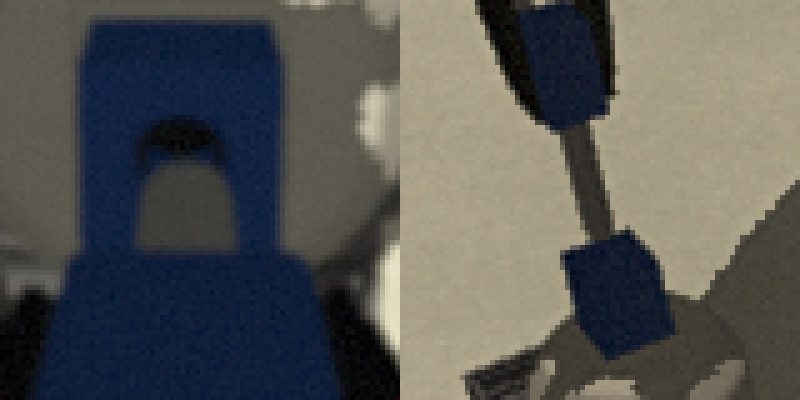

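Wrist crop: tube at column 327.2, port block centre at about 326.1, and the tip apex at row 202 below the bore's far rim at row 193.5. I'll turn this into a correction.

Run:
```python
from h import *
st=np.load('w5.npy',allow_pickle=True).item();R=np.array(st['tool_rot']);P=st['tool_pos']
b=cv2.imread('pics/w5.png').astype(int)
T=lambda u,v,z:(R.T@(atz('wrist',u,v,z,st)-P)).round(2)
print('col326:',[ '%d:%s'%(v,b[v,326]) for v in range(170,212)])
print('rowS',b[208,310:350].tolist());print('row185',b[185,300:352].tolist())
zt=P[2]-91.6;print('tipz',zt)
print('block back',T(326.1,174,155),'bore back',T(326,193.5,155),'tip apex',T(327.2,202,zt),'shoulder',T(327.2,203,zt+7))
a=cv2.imread('pics/s5.png')
c=vision.camera_info('scene');K=c['camera_matrix'];W=np.linalg.inv(c['world_from_camera'])
def pr(p):
  q=W[:3,:3]@p+W[:3,3];q=q*[1,-1,-1];return (K@q/q[2])[:2].round(2)
M=P+R@[0,0,0];M[2]=155
print('pred block corners if coaxial',[((pr(M+R@[sx*18,sy*18,0])-[130,130])*5+[400,0]).round(0) for sx,sy in((1,1),(1,-1),(-1,-1),(-1,1))],'tube base',(pr(P+[0,0,-21.6])-130)*5+[400,0],'tube low',(pr(P+[0,0,-80])-130)*5+[400,0])
```

```text
col326: ['170:[78 89 91]', '171:[81 92 96]', '172:[77 87 86]', '173:[73 70 70]', '174:[61 45 35]', '175:[60 36 22]', '176:[58 32 16]', '177:[58 30 17]', '178:[60 32 15]', '179:[57 27  9]', '180:[59 32 16]', '181:[60 30 17]', '182:[61 32 16]', '183:[63 32 15]', '184:[67 37 21]', '185:[64 34 13]', '186:[64 32 19]', '187:[66 36 16]', '188:[66 34 18]', '189:[65 33 11]', '190:[66 33 18]', '191:[65 34 15]', '192:[59 34 17]', '193:[38 19 11]', '194:[27 18 15]', '195:[14 14 11]', '196:[7 7 9]', '197:[12 15 12]', '198:[8 3 3]', '199:[6 2 0]', '200:[24 19 16]', '201:[41 35 30]', '202:[51 47 43]', '203:[59 59 59]', '204:[58 62 63]', '205:[59 61 62]', '206:[57 62 61]', '207:[57 62 63]', '208:[58 64 63]', '209:[58 63 62]', '210:[54 58 58]', '211:[56 62 62]']
rowS [[64, 33, 15], [63, 31, 15], [67, 38, 24], [64, 34, 13], [65, 37, 16], [64, 33, 17], [62, 31, 12], [63, 37, 27], [60, 46, 41], [57, 58, 56], [56, 61, 62], [58, 64, 64], [56, 61, 60], [57, 63, 64], [54, 60, 60], [57, 62, 62], [58, 64, 63], [59, 63, 64], [57, 61, 63], [61, 64, 66], [57, 62, 63], [58, 62, 63], [57, 63, 63], [57, 62, 62], [5
[... 572 characters left out ...]
6, 17], [68, 37, 21], [64, 34, 13], [66, 39, 23], [66, 33, 17], [68, 34, 18], [67, 37, 22], [66, 34, 18], [66, 35, 17], [66, 33, 17], [67, 35, 20], [65, 32, 11], [66, 36, 18], [67, 34, 21], [64, 33, 12], [66, 36, 19], [66, 34, 17], [68, 34, 18], [66, 33, 18], [68, 38, 22], [68, 35, 19], [67, 41, 27], [68, 52, 45], [75, 76, 76], [79, 90, 92], [81, 93, 96], [80, 90, 94], [79, 91, 94]]
tipz 168.42977541999514
block back [ 26.37   0.38 105.04] bore back [  9.1    0.31 105.03] tip apex [ 5.24  1.35 91.6 ] shoulder [ 6.39  1.35 84.6 ]
pred block corners if coaxial [array([581., 288.]), array([652., 260.]), array([622., 226.]), array([552., 252.])] tube base [565.75 110.4 ] tube low [591.55 213.7 ]
```

Call:
arm_command(moves=[{"linear": [0,-0.11,0],"spin": 0},{"linear": [0,-0.11,0.4],"spin": 0},{"linear": [0,-0.11,0.8],"spin": 0},{"linear": [0,-0.11,1.1],"spin": 0},{"linear": [0,-0.11,1.4],"spin": 0},{"linear": [0,-0.11,1.6],"spin": 0},{"linear": [0,-0.11,1.6],"spin": 0},{"linear": [0,-0.11,1.6],"spin": 0}])

```text
time: 8.58
tool_pos: [525.2, -249.0, 243.5]
tool_rot: [[0.889, 0.457, -0.0], [0.457, -0.889, 0.0], [-0.0, -0.0, -1.0]]
ft_force: [0.7, 0.4, -1.6]
width: 0.317
grip_force: 29.8
```

Run:
```python
from h import *
st=state();print(st['tool_pos'],st['ft_force'],st['moment'],st['width'])
np.save('w6.npy',st,allow_pickle=True);im=shot('wrist','w6.png')
a=shot('scene','s6.png')
cv2.imwrite('pics/v6.png',np.hstack([cv2.resize(im[170:250,290:370],(400,400),interpolation=3),cv2.resize(a[130:210,130:210],(400,400),interpolation=3)])[:,:,::-1])
```

```text
[ 525.23979521 -249.04337648  243.48734528] [ 0.68972363  0.36154431 -1.57279638] [-0.01541107  0.18572509 -0.0318465 ] 0.31707694805911374
```

View pics/v6.png

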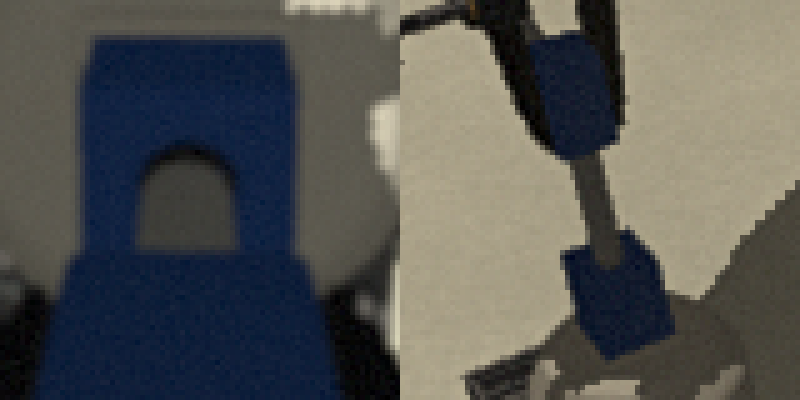

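Call:
arm_command(moves=[{"linear": [0,0.03,0.1],"spin": 0},{"linear": [0,0.03,0.25],"spin": 0},{"linear": [0,0.03,0.4],"spin": 0},{"linear": [0,0.03,0.5],"spin": 0},{"linear": [0,0.03,0.5],"spin": 0}])

```text
time: 9.1
tool_pos: [525.3, -249.3, 238.3]
tool_rot: [[0.889, 0.457, -0.0], [0.457, -0.889, 0.0], [-0.0, -0.0, -1.0]]
ft_force: [0.0, 0.3, -1.8]
width: 0.317
grip_force: 29.8
```

Call:
arm_command(moves=[{"linear": [0,0,0.1],"spin": 0},{"linear": [0,0,0.2],"spin": 0},{"linear": [0,0,0.3],"spin": 0},{"linear": [0,0,0.4],"spin": 0},{"linear": [0,0,0.4],"spin": 0}])

```text
time: 9.52
tool_pos: [525.3, -249.3, 234.4]
tool_rot: [[0.889, 0.457, -0.0], [0.457, -0.889, 0.0], [-0.0, -0.0, -1.0]]
ft_force: [-0.5, 0.4, -1.2]
width: 0.313
grip_force: 29.8
```

Call:
arm_command(moves=[{"linear": [0,0,0.1],"spin": 0},{"linear": [0,0,0.2],"spin": 0},{"linear": [0,0,0.3],"spin": 0},{"linear": [0,0,0.3],"spin": 0}])

```text
time: 9.85
tool_pos: [525.4, -249.3, 231.4]
tool_rot: [[0.889, 0.457, -0.0], [0.457, -0.889, 0.0], [0.0, -0.0, -1.0]]
ft_force: [0.5, 0.4, -1.9]
width: 0.319
grip_force: 29.8
```

Call:
arm_command(moves=[{"linear": [0,0,0.1],"spin": 0},{"linear": [0,0,0.2],"spin": 0},{"linear": [0,0,0.3],"spin": 0},{"linear": [0,0,0.3],"spin": 0}])

```text
time: 10.18
tool_pos: [525.5, -249.3, 228.5]
tool_rot: [[0.889, 0.457, 0.0], [0.457, -0.889, 0.0], [0.0, 0.0, -1.0]]
ft_force: [0.9, 0.5, -1.2]
width: 0.316
grip_force: 29.8
```

Call:
arm_command(moves=[{"linear": [0,0,0.1],"spin": 0},{"linear": [0,0,0.2],"spin": 0},{"linear": [0,0,0.3],"spin": 0},{"linear": [0,0,0.3],"spin": 0}])

```text
time: 10.52
tool_pos: [525.2, -249.3, 225.4]
tool_rot: [[0.889, 0.457, -0.0], [0.457, -0.889, 0.0], [-0.0, -0.0, -1.0]]
ft_force: [-0.0, 0.6, -0.5]
width: 0.316
grip_force: 29.8
```

No seal force at a nominal 21 mm depth, so I'll look.

Run:
```python
from h import *
st=state();print(st['tool_pos'],st['ft_force'],st['moment'],st['tau'].round(2))
im=shot('wrist','w7.png')
a=shot('scene','s7.png')
cv2.imwrite('pics/v7.png',np.hstack([cv2.resize(im[150:250,280:380],(400,400),interpolation=3),cv2.resize(a[120:220,120:220],(400,400),interpolation=3)])[:,:,::-1])
```

```text
[ 525.24334479 -249.32757423  225.40256089] [-0.0197759   0.58022083 -0.4958007 ] [-0.06579805  0.076963    0.0411354 ] [-1.600e-01 -5.704e+01 -2.511e+01 -2.000e-02  1.100e-01  2.000e-02]
```

View pics/v7.png

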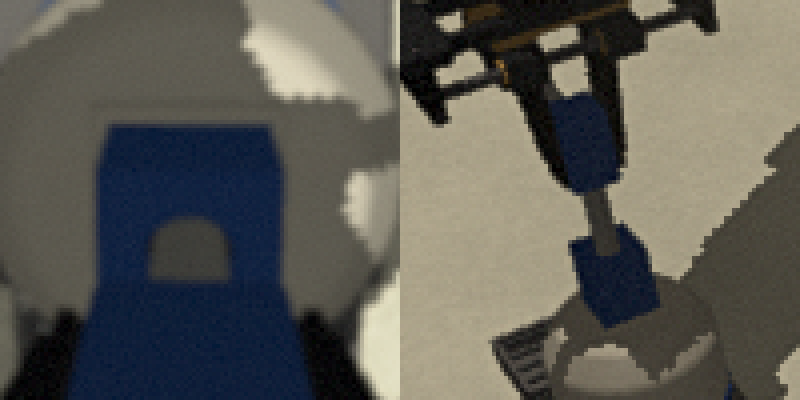

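Tube is inside the bore, roughly 20 mm deep by the scene view. I'll continue, reading the force while moving.

Call:
arm_command(moves=[{"linear": [0,0,0.08],"spin": 0},{"linear": [0,0,0.16],"spin": 0}])

```text
time: 10.78
tool_pos: [525.5, -249.4, 224.6]
tool_rot: [[0.889, 0.457, 0.001], [0.457, -0.889, -0.0], [0.0, 0.0, -1.0]]
ft_force: [-1.1, 1.1, 11.2]
width: 0.315
grip_force: 29.8
```

Call:
arm_command(moves=[{"linear": [0,0,0.08],"spin": 0},{"linear": [0,0,0.16],"spin": 0}])

```text
time: 10.95
tool_pos: [525.7, -249.5, 223.4]
tool_rot: [[0.889, 0.457, 0.002], [0.457, -0.889, -0.001], [0.001, 0.001, -1.0]]
ft_force: [-1.5, 1.8, 10.3]
width: 0.314
grip_force: 29.8
```

Call:
arm_command(moves=[{"linear": [0,0,0.08],"spin": 0},{"linear": [0,0,0.16],"spin": 0}])

```text
time: 11.12
tool_pos: [525.8, -249.5, 222.0]
tool_rot: [[0.889, 0.457, 0.002], [0.457, -0.889, -0.001], [0.001, 0.002, -1.0]]
ft_force: [-0.5, 1.8, 9.6]
width: 0.316
grip_force: 29.8
```

Call:
arm_command(moves=[{"linear": [0,0,0.08],"spin": 0},{"linear": [0,0,0.16],"spin": 0}])

```text
time: 11.28
tool_pos: [525.9, -249.5, 220.4]
tool_rot: [[0.889, 0.457, 0.002], [0.457, -0.889, -0.001], [0.001, 0.002, -1.0]]
ft_force: [-1.6, 0.8, 10.1]
width: 0.312
grip_force: 29.8
```

Call:
arm_command(moves=[{"linear": [0,0,0.08],"spin": 0},{"linear": [0,0,0.14],"spin": 0}])

```text
time: 11.45
tool_pos: [525.8, -249.5, 218.9]
tool_rot: [[0.889, 0.457, 0.002], [0.457, -0.889, -0.001], [0.001, 0.002, -1.0]]
ft_force: [0.2, 2.1, 9.0]
width: 0.316
grip_force: 29.8
```

Call:
arm_command(moves=[{"linear": [0,0,0.06],"spin": 0},{"linear": [0,0,0.12],"spin": 0}])

```text
time: 11.62
tool_pos: [525.9, -249.5, 217.8]
tool_rot: [[0.889, 0.457, 0.002], [0.457, -0.889, -0.001], [0.001, 0.002, -1.0]]
ft_force: [0.0, 0.8, 8.6]
width: 0.317
grip_force: 29.8
```

Run:
```python
from h import *
shot('wrist','w8.png')
for f in('w5','w6','w7','w8'):
  b=cv2.imread(f'pics/{f}.png').astype(int)
  print(f,[(v,int(b[v,327,0]-b[v,327,2])) for v in range(205,226)])
```

```text
w5 [(205, -4), (206, -7), (207, -4), (208, -5), (209, -7), (210, -6), (211, -6), (212, -5), (213, -7), (214, -5), (215, -6), (216, -6), (217, -6), (218, -4), (219, 4), (220, 17), (221, 35), (222, 47), (223, 42), (224, 45), (225, 44)]
w6 [(205, -4), (206, -5), (207, -5), (208, -4), (209, -6), (210, -5), (211, -7), (212, -4), (213, -5), (214, -5), (215, -5), (216, -6), (217, -5), (218, -4), (219, 4), (220, 18), (221, 35), (222, 50), (223, 43), (224, 41), (225, 41)]
w7 [(205, 3), (206, -3), (207, -6), (208, -4), (209, -4), (210, -6), (211, -5), (212, -4), (213, -5), (214, -5), (215, -4), (216, -3), (217, -6), (218, -3), (219, 5), (220, 17), (221, 34), (222, 40), (223, 46), (224, 44), (225, 44)]
w8 [(205, 48), (206, 44), (207, 27), (208, 6), (209, -4), (210, -6), (211, -7), (212, -5), (213, -5), (214, -6), (215, -3), (216, -6), (217, -5), (218, -4), (219, 4), (220, 18), (221, 38), (222, 42), (223, 39), (224, 44), (225, 39)]
```

No slip in the grip, so the tube itself is sliding past the seal. Carrying on toward the stop.

Call:
arm_command(moves=[{"linear": [0,0,0.06],"spin": 0},{"linear": [0,0,0.12],"spin": 0}])

```text
time: 11.83
tool_pos: [525.9, -249.5, 216.5]
tool_rot: [[0.889, 0.457, 0.002], [0.457, -0.889, -0.001], [0.001, 0.002, -1.0]]
ft_force: [-0.6, 0.1, 8.1]
width: 0.318
grip_force: 29.8
```

Call:
arm_command(moves=[{"linear": [0,0,0.06],"spin": 0},{"linear": [0,0,0.12],"spin": 0}])

```text
time: 12.0
tool_pos: [525.9, -249.5, 215.3]
tool_rot: [[0.889, 0.457, 0.002], [0.457, -0.889, -0.001], [0.001, 0.002, -1.0]]
ft_force: [-0.2, 0.5, 10.1]
width: 0.319
grip_force: 29.8
```

Call:
arm_command(moves=[{"linear": [0,0,0.06],"spin": 0},{"linear": [0,0,0.12],"spin": 0}])

```text
time: 12.17
tool_pos: [525.9, -249.5, 214.1]
tool_rot: [[0.889, 0.457, 0.002], [0.457, -0.889, -0.001], [0.001, 0.002, -1.0]]
ft_force: [0.7, 1.4, 9.1]
width: 0.318
grip_force: 29.8
```

Call:
arm_command(moves=[{"linear": [0,0,0.06],"spin": 0},{"linear": [0,0,0.12],"spin": 0}])

```text
time: 12.33
tool_pos: [525.9, -249.5, 212.9]
tool_rot: [[0.889, 0.457, 0.002], [0.457, -0.889, -0.001], [0.001, 0.002, -1.0]]
ft_force: [-0.7, 0.6, 8.6]
width: 0.317
grip_force: 29.8
```

Call:
arm_command(moves=[{"linear": [0,0,0.05],"spin": 0},{"linear": [0,0,0.1],"spin": 0}])

```text
time: 12.5
tool_pos: [525.9, -249.6, 212.1]
tool_rot: [[0.889, 0.457, 0.002], [0.457, -0.889, -0.001], [0.001, 0.002, -1.0]]
ft_force: [-1.7, 1.7, 15.3]
width: 0.315
grip_force: 29.9
```

Call:
arm_command(moves=[{"linear": [0,0,0.05],"spin": 0},{"linear": [0,0,0.1],"spin": 0}])

```text
time: 12.67
tool_pos: [525.9, -249.6, 212.0]
tool_rot: [[0.889, 0.457, 0.003], [0.457, -0.889, -0.001], [0.002, 0.002, -1.0]]
ft_force: [-3.6, 3.8, 24.4]
width: 0.315
grip_force: 29.9
```

Force steps from 9 to 24 N with no more travel, so the tube is on the stop. Unload and release.

Call:
arm_command(moves=[{"linear": [0,0,-0.1],"spin": 0},{"linear": [0,0,-0.2],"spin": 0},{"linear": [0,0,-0.2],"spin": 0}])

```text
time: 12.92
tool_pos: [525.8, -249.5, 212.2]
tool_rot: [[0.889, 0.457, 0.001], [0.457, -0.889, -0.001], [0.001, 0.001, -1.0]]
ft_force: [1.4, -0.5, 4.3]
width: 0.316
grip_force: 29.8
```

Call:
arm_command(moves=[{"linear": [0,0,0],"spin": 0},{"linear": [0,0,0],"spin": 0},{"linear": [0,0,0],"spin": 0},{"linear": [0,0,0],"spin": 0},{"linear": [0,0,0],"spin": 0},{"linear": [0,0,0],"spin": 0},{"linear": [0,0,0],"spin": 0},{"linear": [0,0,0],"spin": 0}], grip=8.0)

```text
time: 13.58
tool_pos: [525.4, -249.3, 211.8]
tool_rot: [[0.889, 0.457, -0.0], [0.457, -0.889, 0.0], [-0.0, -0.0, -1.0]]
ft_force: [-0.6, -0.4, -0.2]
width: 0.812
grip_force: 0.0
```

Released. Retract straight up and check.

Call:
arm_command(moves=[{"linear": [0,0,-2],"spin": 0},{"linear": [0,0,-5],"spin": 0},{"linear": [0,0,-8],"spin": 0},{"linear": [0,0,-11],"spin": 0},{"linear": [-3,0,-13],"spin": 0},{"linear": [-6,0,-13],"spin": 0},{"linear": [-8,0,-13],"spin": 0},{"linear": [-8,0,-13],"spin": 0}])

```text
time: 14.25
tool_pos: [451.8, -287.0, 342.5]
tool_rot: [[0.89, 0.455, 0.0], [0.455, -0.89, -0.001], [-0.0, 0.001, -1.0]]
ft_force: [-0.0, 0.8, -1.3]
width: 0.846
grip_force: 0.0
```

Run:
```python
from h import *
st=state();print(st['tool_pos'],st['ft_force'],st['time'])
im=shot('wrist','w9.png');a=shot('scene','s9.png')
cv2.imwrite('pics/v9.png',np.hstack([cv2.resize(im,(480,300)),cv2.resize(a[120:280,120:270],(281,300),interpolation=3)])[:,:,::-1])
```

```text
[ 451.84095406 -286.96853386  342.52808642] [-0.0368239   0.78272025 -1.27787996] 14.25
```

View pics/v9.png

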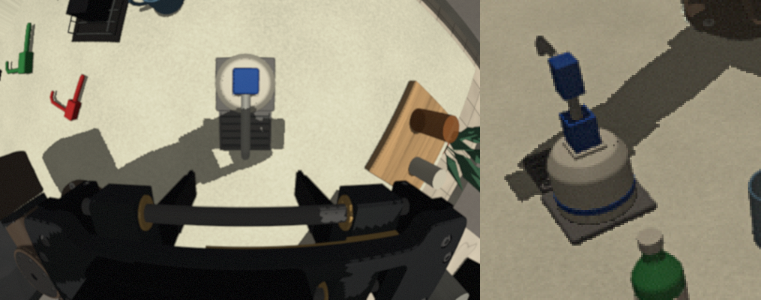

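The spout stands upright in the port with the nozzle over the tray at about (245,140) in the left view, and the gripper is clear of it.

```bash
python3 -c "
from plant import r
print(r.sign_off())"
```

```text
the job is handed in; nothing more can be done
None
```

Job handed in at about 14 s: the spout is in the filter port and released, bottomed on the stop at a peak of about 24 N total push, with its nozzle over the drip tray; the soap, rinse bottle and mug were left alone.

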